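Stack the battery trays by cell size

TASK

Stack the battery trays on the yellow base from the bottom up, fattest cells lowest: first the grey tray of C cells into the base, then the blue AA tray on it, then the red AAA tray, and last the white lid on top, each one lowered into the rim below until it sits fully home and level. Keep the trays upright as you carry them, and leave the loose cells and the screwdriver between them where they are.

Things in the scene. Friction and masses are not known exactly. Their poses are not given: they have to be found in the camera images.
- base: Yellow stacking base screwed to the bench: an open frame 114 x 60 mm, 14 mm high, walls 3 mm (mouth 108 x 54 mm), black rubber floor 3 mm thick, with an ear at each end (144 mm over the ears). Origin: centre of its underside, on the bench; x along the length, y across the width. A tray seated in it has its origin 6 mm above this one's.
- tray_c: Loose grey tray with 4 fat black-copper C cells, held fast; 114 x 60 mm, 44 high, 320 g. Tapered foot 8 mm deep (104 x 50, bottom 94 x 40) enters the mouth below till the body rests on its rim. Sides flat from 8 mm up: grip across y. Cells end 10 below the rim. A part seated on it: origin 36 mm above this one's. Origin: centre of the foot's underside; x along, y across, z up; half turns alike.
- tray_aa: Loose blue tray with 7 green-brass AA cells, held fast; 114 x 60 mm, 33 high, 210 g. Tapered foot 8 mm deep (104 x 50, bottom 94 x 40) enters the mouth below till the body rests on its rim. Sides flat from 8 mm up: grip across y. Cells end 10 below the rim. A part seated on it: origin 25 mm above this one's. Origin: centre of the foot's underside; x along, y across, z up; half turns alike.
- tray_aaa: Loose red tray with 10 thin yellow-black AAA cells, held fast; 114 x 60 mm, 29 high, 160 g. Tapered foot 8 mm deep (104 x 50, bottom 94 x 40) enters the mouth below till the body rests on its rim. Sides flat from 8 mm up: grip across y. Cells end 10 below the rim. A part seated on it: origin 21 mm above this one's. Origin: centre of the foot's underside; x along, y across, z up; half turns alike.
- lid: Loose white lid, 90 g: plate 114 x 60 x 4 mm (8 to 12 mm above the origin) with the same tapered foot as the trays, 8 mm deep, below it. Black bar handle on top, gripped across y: 50 mm long (x), 14 wide (y), from 12 to 38 mm above the origin. Origin: centre of the foot's underside; x along the 114 mm, y across the 60 mm, z up; a half turn makes no difference.
- d_cell: Bystander: a loose black-and-copper D cell standing on end, 33 mm thick, 60 mm tall. Origin: centre of its underside.
- block_cell: Bystander: a loose orange-and-dark block battery standing on end, 26 x 17 mm, 48 mm tall. Origin: centre of its underside.
- driver: Bystander: a red-handled screwdriver lying on the bench, 160 mm long, handle toward the robot. Origin: on the bench beneath it; x along its length.
Not all that is in view belongs to the job. There is more than one size of the lid; the one meant has the size given above. What is shaped like the tray_c but turquoise is not meant.

How it is judged:
By the outcome, as a careful person would: the job done as asked, in the order asked, and still so for the second after the job is handed in, with the robot touching nothing.
It also fails if it takes over 122 s, if anything falls off the work surface, if the arm or the gripper's body presses on something with over 40 N, if the wrist force passes 120 N, or if a joint passes its speed limit or range.

ROBOT

A 6-joint arm with a two-finger parallel gripper is mounted at the origin on the work surface. World frame = base frame: x ahead of the robot, y to its left, z up, the work surface at z = 0. Lengths are in m, angles in rad, forces in N, time in s.
With the tool pointing down it reaches from about 0.35 to 0.85 m from the base axis. Payload 8.1 kg.
Tool frame: the origin (TCP) lies on the centre line of the jaws, within the pads' length; the fingertips stand 17 mm ahead of it and the grasp point (between the pads) lies 2 mm behind it; z points along the fingers, y is the line along which they close (so a half turn about z gives the same grasp; the last joint's range is limited). The gripper opens to 93 mm and grips with 3 to 60 N. Pads are 15 mm wide; open, the fingers measure 128 mm over their backs; the gripper's body (75 mm by 188 mm) begins 65 mm behind the grasp point.
Start: joints at [1.031, 0.13, 1.488, -0, 1.523, -0.085], TCP at [0.264, 0.539, 0.236] pointing down, gripper open.
Joint ranges: [-2.96, 2.96], [-0.89, 2.26], [0.02, 2.5], [-1.34, 4.48], [0, 2.73], [-2.66, 2.66]. Speed limits (rad/s): [2.39, 2.39, 2.79, 3.14, 3.14, 3.14].

INTERFACE

Orientations are given as a rotation vector (axis times angle).
In Python, from plant import robot, optics, close_job, models gives the robot as it stands.
- The arm moves only by the shell command python3 -m inch 'ROWS' [OPENING] [FORCE]. ROWS is a JSON object of lists of equal length, an entry for each row: "travel": the shift along the tool's x, y, z in m, a list of three; "spin": the turn about the tool's z in rad. In form: {"travel": [[x, y, z], ...], "spin": [spin, ...]}. A call has 1 to 10 rows; each row is the pose to reach, as a shift and turn from the pose commanded when the call began, along the tool's axes at that moment; what a row does not reach only later rows make up. A row lasts 1/12 s, in which the tool goes at most 41.7 mm and 7.16 degrees, less where a joint would pass 70% of its speed; a pose out of reach is approached as far as the arm can. A call with a gripper value outside its range is refused whole. OPENING is the closure, from 0 (fully open) to 1 (shut), set as the call begins (- or left out, the last holds). The fingers move at their own pace and stop on an object; FORCE is the grip in N (left out, the last holds). Time passes only in rows, so rows that repeat a pose let the fingers close. It gives the time, the measured TCP pose, the force, the opening and the grip force at its end, in the units of the state.
- robot.read_state(): the state, without advancing time (a new reading comes with each control period).
- optics.read_camera(name): name is "scene" or "top"; returns (picture, depth): 420x560x3 uint8, red, green, blue; 420x560 float32, m along the optical axis (not along the pixel's ray), 0 where there is no reading.
- optics.camera_info(name): a dict with "camera_matrix" (3x3 intrinsics, pixels), "dist" ([k1, k2, p1, p2, k3] as OpenCV has them; the pictures are not rectified), "view" (4x4, takes a point from world to camera coordinates). Camera axes: x right, y down, z forward; pixel columns grow to the right and rows downward; lengths in m; the calibration is good to about 2 mm. A picture is of the moment at which its call begins. camera_info takes no time and is no camera call.
- close_job(): hands the job in; it is judged then, once.
Trained networks look in the newest picture that a camera, given by its name, has taken for a name from the list of things; names that differ only in an ending like _2 or _b are one class to them, and where a whole thing is asked for, a point or a joint stands for the part that bears it (a point fixed in the world has none). Each returns a list of dicts, best first, with "p" (0 to 1); they miss things now and then, are a little off and sometimes report something else, mostly with a low value. They report only what shows in the picture. A call takes as long as a camera call. They do not tell look-alikes from the thing itself.
- models.look_for(camera, name): "centre" ([x, y, z] in m, in world coordinates, good to about 4 mm: the middle of the surface that is visible of it).
- models.masks_of(camera, name): "region" (420x560 bool, what is visible of it).
The state is a dict: "t": time; "q": joint angles; "dq": joint speeds; "joint_torque": joint torques, N m; "tool_pos": TCP position; "orientation": TCP orientation; "force": force on the tool from outside, world axes, zero at the start; "wrist_torque": the same for the moment, N m; "opening": finger opening in m; "gripper_force": force on a finger pad.
Only numpy, scipy, OpenCV 4.12 (cv2) and the standard library are available. Lean on these libraries where they do the work, as an engineer would, in place of code of your own. Each camera call takes 0.05 s, during which the arm holds its last target. There are 200 camera calls.

## Working session

There is one attempt and no reset: what is moved stays moved. The work goes in short steps, Python scripts to look and compute and a shell command to move; the robot and the scene stay as the last step left them, time stands still between calls to the robot, and variables do not carry over. Pictures are saved under pics/ and viewed, at most 14 in all, crops included, and the job is handed in when it is done.

```bash
mkdir -p pics; ls; python3 - <<'E'
from plant import robot, optics, models
import cv2,numpy as np
s=robot.read_state(); print({k:np.round(v,3) for k,v in s.items()})
for c in("top","scene"):
    im,d=optics.read_camera(c); cv2.imwrite(f"pics/{c}0.png",im[:,:,::-1])
    print(c,optics.camera_info(c))
    for n in("base","tray_c","tray_aa","tray_aaa","lid","d_cell","block_cell","driver"):
        print(n,[(np.round(r["centre"],3).tolist(),round(r["p"],2)) for r in models.look_for(c,n)])
E
```

```text
pics
{'t': np.float64(0.0), 'q': array([ 1.031,  0.131,  1.489,  0.   ,  1.523, -0.085]), 'dq': array([ 0.   , -0.002, -0.   , -0.001, -0.001,  0.   ]), 'joint_torque': array([ 0.0000e+00, -5.5982e+01, -4.9178e+01,  7.7000e-02,  3.5000e-02,
       -0.0000e+00]), 'tool_pos': array([0.263, 0.539, 0.235]), 'orientation': array([-7.08e-01, -3.06e+00,  3.00e-03]), 'force': array([ 0.324, -0.817,  0.744]), 'wrist_torque': array([ 0.009, -0.014, -0.007]), 'gripper_force': np.float64(0.0), 'opening': np.float64(0.093)}
top {'camera_matrix': array([[460.91723862,   0.        , 280.0320596 ],
       [  0.        , 460.91723862, 212.53443882],
       [  0.        ,   0.        ,   1.        ]]), 'dist': array([-0.01456574,  0.        ,  0.        ,  0.        ,  0.        ]), 'view': array([[ 0.12495073, -0.99215432,  0.00413755, -0.00506863],
       [-0.97174299, -0.12321974, -0.20132673,  0.49533121],
       [ 0.20025701,  0.02113528, -0.97951541,  0.94215265],
       [ 0.        ,  0.        ,  0.        ,  1.        ]])}
base [([0.664, 0.122, 0.004], 0.95)]
tray_c [([0.432, 0.026, 0.035], 0
[... 496 characters left out ...]
,  0.        ,  0.        ,  0.        ]), 'view': array([[ 0.8419714 ,  0.53928244,  0.0160814 , -0.4327746 ],
       [ 0.3880042 , -0.58453438, -0.71258143, -0.1501441 ],
       [-0.37488253,  0.60621284, -0.70140508,  1.22194051],
       [ 0.        ,  0.        ,  0.        ,  1.        ]])}
base [([0.66, 0.127, 0.002], 0.6)]
tray_c [([0.298, 0.18, 0.036], 0.66), ([0.434, 0.023, 0.032], 0.56)]
tray_aa [([0.44, -0.243, 0.022], 0.96), ([0.663, 0.127, 0.001], 0.37)]
tray_aaa [([0.66, -0.156, 0.02], 0.95)]
lid [([0.467, 0.225, 0.013], 0.64), ([0.458, 0.365, 0.012], 0.59)]
d_cell [([0.455, 0.123, 0.036], 0.55)]
block_cell [([0.443, -0.132, 0.032], 0.8)]
driver [([0.637, -0.006, 0.019], 0.66)]
```

View pics/top0.png

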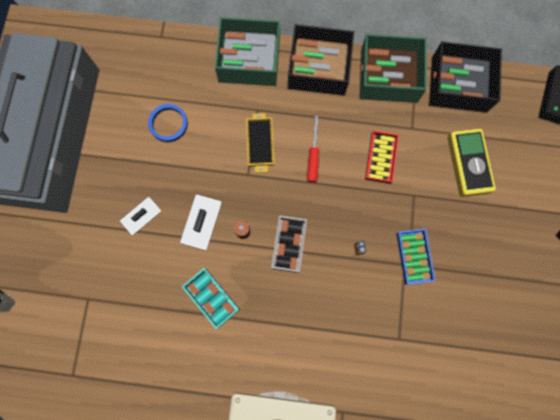

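View pics/scene0.png

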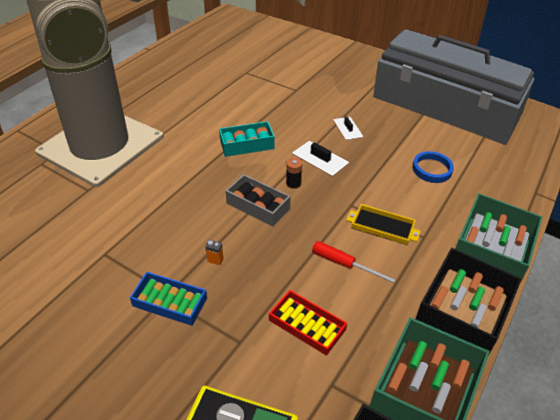

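Top picture: grey C tray (289,243), with its look-alike in turquoise (210,297). The large lid is at (200,222) and a small lid at (140,215). Base (260,141), blue AA tray (416,257), red AAA tray (382,157), D cell (242,229), block battery (361,247), screwdriver (315,150). The scene view shows the same layout: grey (258,200), turquoise (247,138), large lid (320,157), small lid (348,127).

For each wanted part, what could be confused with it:
- **tray_c:** grey (289,243) or turquoise (210,297). I choose grey.
- **lid:** (200,222) or (140,215). I choose the large one, and will check that it measures 114 x 60.

```bash
cat > h.py <<'E'
from plant import robot, optics, models
import cv2,numpy as np
from scipy.spatial.transform import Rotation as R
H=dict(base=.014,tray_c=.044,tray_aa=.033,tray_aaa=.029,lid=.012)
def world(c,d):
    I=optics.camera_info(c); v,u=np.nonzero(d>0)
    n=cv2.undistortPoints(np.c_[u,v].astype(np.float32)[:,None],I["camera_matrix"],I["dist"])[:,0]
    P=np.c_[n,np.ones(len(n))]*d[v,u][:,None]
    W=np.full(d.shape+(3,),np.nan); W[v,u]=(P-I["view"][:3,3])@I["view"][:3,:3]; return W
def locate(c,name,W,near=None,z0=0.):
    """mask contour pixels cast on nothing: rim points by depth, then min-area box"""
    out=[]
    for r in models.masks_of(c,name):
        m=cv2.dilate(r["region"].astype(np.uint8),np.ones((5,5)))>0
        p=W[m]; h=z0+H[name]; p=p[(p[:,2]>h-.007)&(p[:,2]<h+.007)]
        if len(p)<20: continue
        (x,y),(w,l),a=cv2.minAreaRect((p[:,:2]*1000).astype(np.float32))
        if w<l: a+=90
        out.append((np.round([x,y,max(w,l),min(w,l),(a+90)%180-90],1).tolist(),round(float(np.median(p[:,2])),4),round(r["p"],2)))
    return out
def go(x,y,z,ang):
    """travel/spin so the TCP reaches x,y,z with closing axis (tool y) square to part x at ang deg"""
    s=robot.read_state(); r=R.from_rotvec(s["orientation"]); M=r.as_matrix()
    t=M.T@(np.array([x,y,z])-s["tool_pos"])
    tx=np.degrees(np.arctan2(M[1,0],M[0,0])); d=(ang-tx+90)%180-90
    print("travel mm",np.round(t*1000,1),"spin rad",round(-np.radians(d),3),"(alt",round(-np.radians(d-np.sign(d)*180),3),") q6",round(s["q"][5],2),"tilt",round(np.degrees(np.arccos(-M[2,2])),2))
E
python3 - <<'E'
from h import *
for c in("top","scene"):
    im,d=optics.read_camera(c); W=world(c,d)
    for n in H: print(c,n,locate(c,n,W))
    if c=="top":
        a=im[170:335,110:320]; cv2.imwrite("pics/crop1.png",cv2.resize(a[:,:,::-1],None,fx=3.5,fy=3.5,interpolation=cv2.INTER_CUBIC))
E
```

```text
top base [([659.5, 124.6, 137.4, 60.1, 10.1], 0.0131, 0.86)]
top tray_c [([430.0, 29.2, 114.6, 59.9, -1.1], 0.0432, 0.8), ([294.8, 179.7, 114.3, 60.5, 47.8], 0.043, 0.67)]
top tray_aa [([437.9, -245.4, 114.2, 62.2, 14.0], 0.0321, 0.87)]
top tray_aaa [([656.4, -154.7, 116.1, 60.9, -2.9], 0.0278, 0.69)]
top lid [([457.9, 231.4, 114.2, 63.4, -9.6], 0.0116, 0.88), ([454.6, 368.4, 83.5, 45.0, -41.1], 0.0084, 0.6), ([438.7, -249.9, 114.3, 70.9, 13.9], 0.0164, 0.51)]
scene base [([663.2, 123.3, 139.4, 65.6, 10.0], 0.0125, 0.95)]
scene tray_c [([430.3, 27.4, 119.3, 64.7, -1.7], 0.0426, 0.97), ([295.3, 179.0, 115.5, 67.1, 48.2], 0.0425, 0.67)]
scene tray_aa [([438.7, -248.1, 116.3, 63.0, 14.0], 0.0323, 0.91)]
scene tray_aaa [([657.0, -157.4, 114.9, 63.1, -3.1], 0.0283, 0.62)]
scene lid [([454.5, 234.3, 130.8, 80.1, -16.6], 0.0129, 0.86), ([454.4, 366.1, 85.0, 45.8, -40.4], 0.0102, 0.83), ([441.4, 4.1, 127.2, 51.2, 25.8], 0.014, 0.18)]
```

View pics/crop1.png

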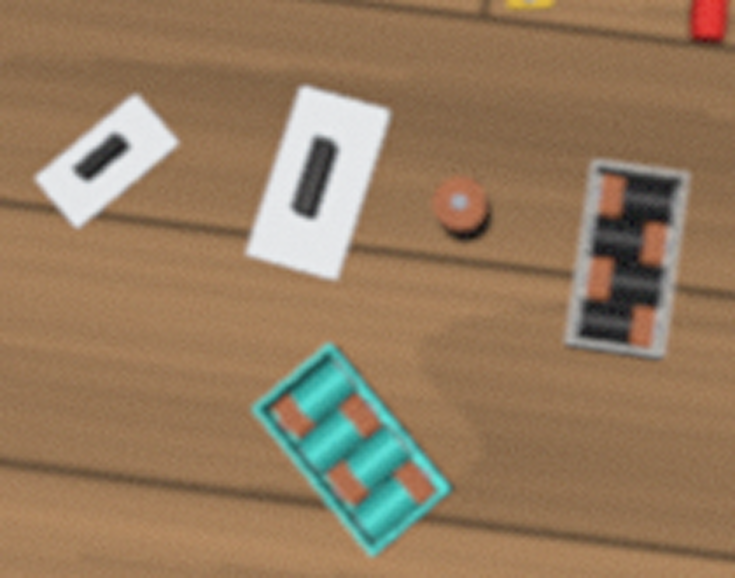

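The crop shows the grey tray with black-copper cells at right, the turquoise look-alike below it, and the large lid (measured 114 x 63) and small lid (83 x 45). The choices hold. Next I refine the base pose and plan the first reach.

```bash
python3 - <<'E'
from h import *
for c in("top","scene"):
    im,d=optics.read_camera(c); W=world(c,d); hsv=cv2.cvtColor(im,cv2.COLOR_RGB2HSV)
    near=np.hypot(W[...,0]-.66,W[...,1]-.124)<.08
    m=near&(hsv[...,0]>18)&(hsv[...,0]<35)&(hsv[...,1]>150)
    p=W[m]; print(c,m.sum(),cv2.minAreaRect((p[:,:2]*1000).astype(np.float32)),np.percentile(p[:,2],[5,50,95]))
    p=W[near&(W[...,2]>.0095)]; print(cv2.minAreaRect((p[:,:2]*1000).astype(np.float32)))
    p=W[near&~m&(hsv[...,2]<60)]; print("floor",len(p),cv2.minAreaRect((p[:,:2]*1000).astype(np.float32)))
go(.430,.0283,.120,-1.3); go(.430,.0283,.033,-1.3)
E
```

```text
top 427 ((662.8424072265625, 126.31924438476562), (146.4010772705078, 60.885501861572266), 10.44426155090332) [0.00020389 0.00653199 0.01585903]
((660.556640625, 124.74736785888672), (127.67345428466797, 60.01197052001953), 10.07064151763916)
floor 815 ((664.4599609375, 126.83590698242188), (101.45280456542969, 46.90596389770508), 10.032824516296387)
scene 937 ((660.1561279296875, 131.06964111328125), (147.2422637939453, 81.912109375), 10.864778518676758) [0.00125687 0.00828028 0.01567547]
((662.8870849609375, 123.44599914550781), (114.21311950683594, 66.64631652832031), 9.964996337890625)
floor 747 ((660.1984252929688, 131.4357147216797), (104.64680480957031, 43.50222396850586), 10.579548835754395)
travel mm [-373.9 -385.7  115.6] spin rad -0.432 (alt 2.709 ) q6 -0.09 tilt 0.0
travel mm [-373.9 -385.7  202.6] spin rad -0.432 (alt 2.709 ) q6 -0.09 tilt 0.0
```

```bash
python3 -m inch '{"travel": [[-37,-38.6,0],[-37,-38.6,0]], "spin": [0,0]}' 2>&1 | head -c 300; python3 -c "
from h import *
go(.430,.0283,.140,-1.3)"
```

```text
t: 1.77
tool_pos: [0.2883, 0.4595, 0.2344]
orientation: [-0.703, -3.061, 0.003]
force: [1.6, -1.2, -0.2]
opening: 0.0931
gripper_force: 0.0
travel mm [-315.8 -325.9   94.8] spin rad -0.429 (alt 2.713 ) q6 -0.2 tilt 0.1
```

```bash
python3 -m inch '{"travel": [[-0.035,-0.036,0.01],[-0.07,-0.072,0.02],[-0.105,-0.109,0.03],[-0.14,-0.145,0.04],[-0.176,-0.182,0.05],[-0.21,-0.217,0.06],[-0.245,-0.253,0.07],[-0.28,-0.289,0.08],[-0.316,-0.326,0.095],[-0.316,-0.326,0.095]], "spin": [-0.05,-0.1,-0.15,-0.2,-0.25,-0.3,-0.35,-0.4,-0.429,-0.429]}'; python3 -c "
from h import *
go(.430,.0283,.140,-1.3);go(.430,.0283,.036,-1.3)"
```

```text
t: 2.6
tool_pos: [0.4157, 0.0697, 0.1516]
orientation: [0.037, 3.14, 0.0]
force: [1.6, 0.1, -0.2]
opening: 0.0931
gripper_force: 0.0
travel mm [-15.2 -41.1  11.7] spin rad -0.001 (alt 3.141 ) q6 -1.5 tilt 0.09
travel mm [-15.1 -41.1 115.7] spin rad -0.001 (alt 3.141 ) q6 -1.5 tilt 0.09
```

```bash
python3 -m inch '{"travel": [[-0.015,-0.036,0.01],[-0.015,-0.041,0.012],[-0.015,-0.041,0.012],[-0.015,-0.041,0.012],[-0.015,-0.041,0.012],[-0.015,-0.041,0.012]], "spin": [0,0,0,0,0,0]}'; python3 -c "
from h import *
go(.430,.0283,.031,-1.3)"
```

```text
t: 3.1
tool_pos: [0.4293, 0.0317, 0.14]
orientation: [0.037, 3.141, 0.0]
force: [0.0, 0.3, 1.2]
opening: 0.0931
gripper_force: 0.0
travel mm [ -0.7  -3.4 109. ] spin rad -0.001 (alt 3.141 ) q6 -1.59 tilt 0.05
```

```bash
python3 -m inch '{"travel": [[-0.001,-0.003,0.03],[-0.001,-0.003,0.06],[-0.001,-0.003,0.085],[-0.001,-0.003,0.1],[-0.001,-0.003,0.109],[-0.001,-0.003,0.109],[-0.001,-0.003,0.109]], "spin": [0,0,0,0,0,0,0]}'; python3 -m inch '{"travel": [[0,0,0],[0,0,0],[0,0,0],[0,0,0],[0,0,0],[0,0,0],[0,0,0],[0,0,0]], "spin": [0,0,0,0,0,0,0,0]}' 0.6 30
```

```text
t: 3.68
tool_pos: [0.4303, 0.028, 0.031]
orientation: [0.038, 3.141, 0.0]
force: [-0.2, 0.3, -0.8]
opening: 0.093
gripper_force: 0.0
t: 4.35
tool_pos: [0.4307, 0.0275, 0.031]
orientation: [0.041, 3.14, 0.001]
force: [-0.3, 3.5, 5.7]
opening: 0.0601
gripper_force: 30.0
```

```bash
python3 -m inch '{"travel": [[0,0,-0.015],[0,0,-0.04],[0,0,-0.08],[0,0,-0.08],[0,0,-0.08]], "spin": [0,0,0,0,0]}'; python3 - <<'E'
from h import *
for c in("top","scene"):
    im,d=optics.read_camera(c); W=world(c,d)
    print(locate(c,"tray_c",W,z0=.08))
    cv2.imwrite(f"pics/{c}1.png",im[:,:,::-1])
go(.662,.125,.111,10.1)
E
```

```text
t: 4.77
tool_pos: [0.4317, 0.0269, 0.1124]
orientation: [0.041, 3.137, -0.001]
force: [-0.2, -0.5, -4.7]
opening: 0.0596
gripper_force: 30.0
[([391.3, 27.7, 60.0, 35.4, 88.9], 0.1245, 0.58)]
[([453.3, 23.5, 90.5, 68.3, -89.8], 0.1218, 0.78)]
travel mm [-230.9  103.8   -3.5] spin rad -0.202 (alt 2.939 ) q6 -1.6 tilt 0.22
```

View pics/scene1.png

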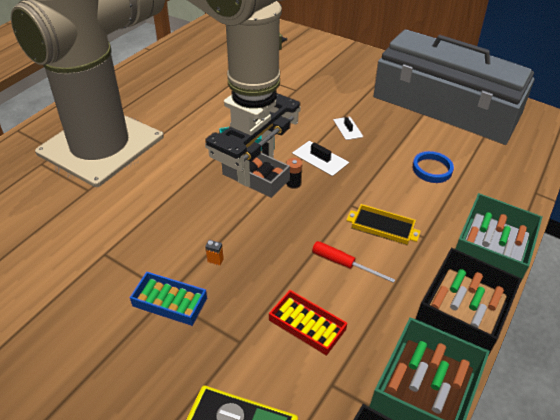

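The scene view shows the grey tray hanging level in the gripper at (262,170), with the other parts untouched. I carry it to the base.

```bash
python3 -m inch '{"travel": [[-0.025,0.011,0],[-0.058,0.026,0],[-0.09,0.04,0],[-0.123,0.055,0],[-0.155,0.07,0],[-0.188,0.085,0],[-0.215,0.096,0],[-0.231,0.104,0],[-0.231,0.104,0],[-0.231,0.104,0]], "spin": [-0.02,-0.05,-0.08,-0.11,-0.14,-0.17,-0.19,-0.202,-0.202,-0.202]}'; python3 - <<'E'
from h import *
go(.662,.125,.060,10.1)
for c in("top","scene"):
    im,d=optics.read_camera(c)
    cv2.imwrite(f"pics/{c}2.png",cv2.resize((im[90:190,200:320] if c=="top" else im[100:270,290:470])[:,:,::-1],None,fx=4,fy=4,interpolation=cv2.INTER_CUBIC))
E
```

```text
t: 5.8
tool_pos: [0.6627, 0.1254, 0.1075]
orientation: [0.277, -3.125, 0.0]
force: [-0.5, 0.1, -3.8]
opening: 0.0597
gripper_force: 30.0
travel mm [ 0.6 -0.3 47.5] spin rad 0.0 (alt -3.141 ) q6 -1.64 tilt 0.25
```

```bash
python3 -m inch '{"travel": [[0.001,0,0.02],[0.001,0,0.04],[0.001,0,0.05],[0.001,0,0.055],[0.001,0,0.06],[0.001,0,0.06]], "spin": [0,0,0,0,0,0]}'; python3 -m inch '{"travel": [[0,0,0.003],[0,0,0.006],[0,0,0.009],[0,0,0.009],[0,0,0.009]], "spin": [0,0,0,0,0]}'
```

```text
t: 6.4
tool_pos: [0.6622, 0.1249, 0.0499]
orientation: [0.276, -3.128, 0.0]
force: [0.4, -0.7, -3.5]
opening: 0.0602
gripper_force: 30.0
t: 6.82
tool_pos: [0.6627, 0.1251, 0.0415]
orientation: [0.277, -3.129, 0.0]
force: [-0.2, 0.4, -3.5]
opening: 0.06
gripper_force: 30.0
```

Still free, with the foot about 4 mm above home. Continue.

```bash
python3 -m inch '{"travel": [[0,0,0.002],[0,0,0.004],[0,0,0.006],[0,0,0.006],[0,0,0.006]], "spin": [0,0,0,0,0]}'; python3 - <<'E'
from h import *
for c in("top","scene"):
    im,d=optics.read_camera(c)
    cv2.imwrite(f"pics/{c}3.png",cv2.resize((im[90:190,200:320] if c=="top" else im[100:270,290:470])[:,:,::-1],None,fx=4,fy=4,interpolation=cv2.INTER_CUBIC))
E
```

```text
t: 7.23
tool_pos: [0.6632, 0.1251, 0.0371]
orientation: [-0.276, 3.129, -0.0]
force: [-4.5, -1.8, 6.9]
opening: 0.0602
gripper_force: 30.0
```

View pics/scene3.png

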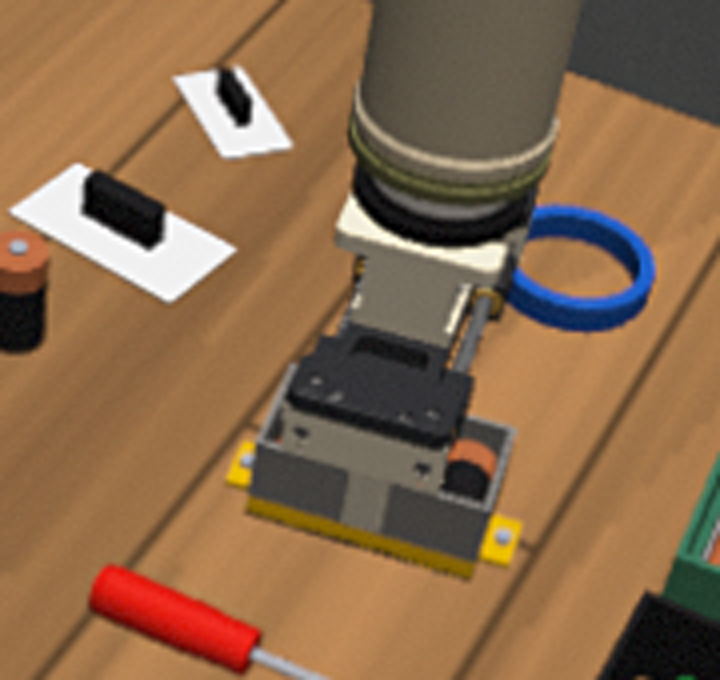

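The grey tray sits flush in the yellow frame around (375,500) in the crop, and the force shows contact at z = 0.037. Release and lift.

```bash
python3 -m inch '{"travel": [[0,0,0],[0,0,0],[0,0,0],[0,0,0],[0,0,0],[0,0,0],[0,0,-0.03],[0,0,-0.07],[0,0,-0.11],[0,0,-0.11]], "spin": [0,0,0,0,0,0,0,0,0,0]}' 0; python3 - <<'E'
from h import *
go(.4383,-.2465,.140,14); go(.4383,-.2465,.028,14)
E
```

```text
t: 8.17
tool_pos: [0.6679, 0.1257, 0.1564]
orientation: [-0.275, 3.115, 0.0]
force: [0.7, 0.2, 1.8]
opening: 0.0929
gripper_force: 0.0
travel mm [ 291.5 -326.2   12.5] spin rad -0.068 (alt 3.074 ) q6 -1.64 tilt 0.82
travel mm [ 293.1 -326.1  124.5] spin rad -0.068 (alt 3.074 ) q6 -1.64 tilt 0.82
```

```bash
python3 -m inch '{"travel": [[0.027,-0.03,0],[0.054,-0.06,0],[0.081,-0.09,0],[0.108,-0.12,0],[0.135,-0.15,0],[0.162,-0.18,0],[0.188,-0.21,0],[0.215,-0.24,0],[0.242,-0.27,0],[0.268,-0.3,0]], "spin": [0,0,0,0,-0.03,-0.068,-0.068,-0.068,-0.068,-0.068]}';  python3 -m inch '{"travel": [[0.024,-0.026,0],[0.024,-0.026,0],[0.024,-0.026,0],[0.024,-0.026,0],[0.024,-0.026,0]], "spin": [0,0,0,0,0]}'; python3 - <<'E'
from h import *
for c in("top","scene"):
    im,d=optics.read_camera(c); W=world(c,d)
    if c=="top": print(locate(c,"tray_c",W,z0=.006))
    cv2.imwrite(f"pics/{c}4.png",im[:,:,::-1])
go(.4383,-.2465,.028,14)
E
```

```text
t: 9.0
tool_pos: [0.4503, -0.2186, 0.1457]
orientation: [-0.383, 3.118, -0.001]
force: [0.4, -0.1, -0.2]
opening: 0.0929
gripper_force: 0.0
t: 9.42
tool_pos: [0.4351, -0.2474, 0.1455]
orientation: [-0.384, 3.118, 0.0]
force: [-0.1, -0.8, -0.2]
opening: 0.093
gripper_force: 0.0
[([662.4, 124.4, 116.3, 59.9, 10.1], 0.0488, 0.93), ([294.9, 179.7, 113.9, 60.1, 47.9], 0.0442, 0.6)]
travel mm [-3.200e+00 -1.000e-01  1.174e+02] spin rad 0.002 (alt -3.14 ) q6 -2.44 tilt 0.01
```

View pics/top4.png

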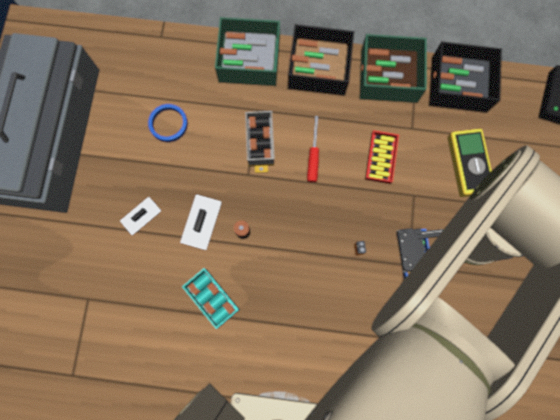

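The top view shows the grey tray in the base at (260,138), level with rim z about 0.049. The gripper is over the blue tray at (415,250). Descend and grip.

```bash
python3 -m inch '{"travel": [[-0.003,0,0.035],[-0.003,0,0.07],[-0.003,0,0.095],[-0.003,0,0.11],[-0.003,0,0.117],[-0.003,0,0.117],[-0.003,0,0.117]], "spin": [0,0,0,0,0,0,0]}'; python3 -m inch '{"travel": [[0,0,0],[0,0,0],[0,0,0],[0,0,0],[0,0,0],[0,0,0],[0,0,0],[0,0,0]], "spin": [0,0,0,0,0,0,0,0]}' 0.6 30;  python3 -m inch '{"travel": [[0,0,-0.02],[0,0,-0.06],[0,0,-0.1],[0,0,-0.12],[0,0,-0.12],[0,0,-0.12]], "spin": [0,0,0,0,0,0]}'; python3 - <<'E'
from h import *
go(.6625,.1247,.15,10.1)
E
```

```text
t: 10.15
tool_pos: [0.4379, -0.2473, 0.029]
orientation: [-0.384, 3.118, -0.0]
force: [1.6, 0.5, -0.4]
opening: 0.093
gripper_force: 0.0
t: 10.82
tool_pos: [0.4376, -0.2476, 0.0289]
orientation: [-0.383, 3.118, -0.0]
force: [-1.9, 1.7, 5.4]
opening: 0.0599
gripper_force: 30.0
t: 11.32
tool_pos: [0.438, -0.248, 0.1493]
orientation: [-0.382, 3.116, -0.003]
force: [-0.7, 0.1, -2.8]
opening: 0.0601
gripper_force: 30.0
travel mm [-307.9  307.4   -0.9] spin rad 0.068 (alt -3.074 ) q6 -2.43 tilt 0.14
```

```bash
python3 -m inch '{"travel": [[-0.02,0.02,0],[-0.048,0.048,0],[-0.076,0.076,0],[-0.104,0.104,0],[-0.132,0.132,0],[-0.16,0.16,0],[-0.188,0.188,0],[-0.216,0.216,0],[-0.244,0.244,0],[-0.272,0.272,0]], "spin": [0,0,0,0,0.03,0.068,0.068,0.068,0.068,0.068]}'; python3 -m inch '{"travel": [[-0.021,0.021,0],[-0.032,0.032,0],[-0.032,0.032,0],[-0.032,0.032,0],[-0.032,0.032,0]], "spin": [0,0,0,0,0]}'; python3 - <<'E'
from h import *
go(.6625,.1247,.071,10.1)
E
```

```text
t: 12.15
tool_pos: [0.6343, 0.084, 0.1445]
orientation: [0.276, -3.124, -0.0]
force: [1.0, -0.1, -1.7]
opening: 0.0599
gripper_force: 30.0
t: 12.57
tool_pos: [0.6599, 0.1185, 0.1457]
orientation: [0.276, -3.125, 0.001]
force: [0.6, 0.9, -3.0]
opening: 0.0599
gripper_force: 30.0
travel mm [-4.   5.7 74.7] spin rad -0.0 (alt 3.141 ) q6 -1.65 tilt 0.25
```

```bash
python3 -m inch '{"travel": [[-0.004,0.006,0],[-0.004,0.006,0.02],[-0.004,0.006,0.04],[-0.004,0.006,0.053],[-0.004,0.006,0.06],[-0.004,0.006,0.06],[-0.004,0.006,0.06]], "spin": [0,0,0,0,0,0,0]}'; python3 - <<'E'
from h import *
go(.6625,.1247,.071,10.1)
E
```

```text
t: 13.15
tool_pos: [0.6642, 0.1256, 0.0885]
orientation: [0.276, -3.129, -0.0]
force: [0.3, 0.3, -1.4]
opening: 0.0597
gripper_force: 30.0
travel mm [ 1.8 -0.6 17.5] spin rad -0.001 (alt 3.141 ) q6 -1.64 tilt 0.04
```

```bash
python3 -m inch '{"travel": [[0.0015,0,0.003],[0.0015,0,0.006],[0.0015,0,0.009],[0.0015,0,0.012],[0.0015,0,0.014],[0.0015,0,0.014]], "spin": [0,0,0,0,0,0]}';  python3 -m inch '{"travel": [[0,0,0.002],[0,0,0.004],[0,0,0.006],[0,0,0.006]], "spin": [0,0,0,0]}';python3 - <<'E'
from h import *
for c in("top","scene"):
    im,d=optics.read_camera(c)
    cv2.imwrite(f"pics/{c}5.png",cv2.resize((im[90:190,200:320] if c=="top" else im[100:270,290:470])[:,:,::-1],None,fx=4,fy=4,interpolation=cv2.INTER_CUBIC))
go(.6625,.1247,.071,10.1)
E
```

```text
t: 13.65
tool_pos: [0.6625, 0.1256, 0.0738]
orientation: [0.276, -3.128, 0.0]
force: [1.2, -0.9, -2.7]
opening: 0.0602
gripper_force: 30.0
t: 13.98
tool_pos: [0.6633, 0.1257, 0.0709]
orientation: [-0.276, 3.128, -0.0]
force: [-8.4, -0.9, 13.0]
opening: 0.06
gripper_force: 30.0
travel mm [ 1.  -0.8 -0.1] spin rad -0.0 (alt 3.142 ) q6 -1.64 tilt 0.05
```

View pics/scene5.png

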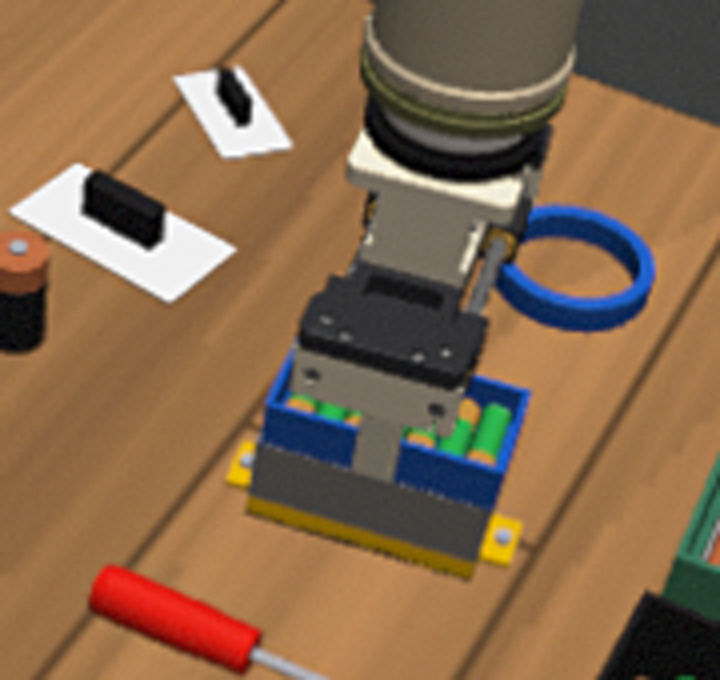

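The blue tray sits flush on the grey one around (390,430), at the expected height of 0.071. Release and go to the red tray.

```bash
python3 -m inch '{"travel": [[0,0,0],[0,0,0],[0,0,0],[0,0,0],[0,0,0],[0,0,0],[0,0,-0.03],[0,0,-0.06],[0,0,-0.08],[0,0,-0.08]], "spin": [0,0,0,0,0,0,0,0,0,0]}' 0; python3 - <<'E'
from h import *
go(.6567,-.1555,.15,-3)
E
```

```text
t: 14.92
tool_pos: [0.6661, 0.126, 0.1551]
orientation: [-0.276, 3.12, 0.0]
force: [-0.2, -0.6, 0.8]
opening: 0.0934
gripper_force: 0.0
travel mm [  58.7 -275.5    4.7] spin rad 0.229 (alt -2.913 ) q6 -1.64 tilt 0.52
```

```bash
python3 -m inch '{"travel": [[0.007,-0.035,0],[0.014,-0.07,0],[0.022,-0.105,0],[0.03,-0.14,0],[0.037,-0.175,0],[0.045,-0.21,0],[0.052,-0.245,0],[0.059,-0.276,0],[0.059,-0.276,0],[0.059,-0.276,0]], "spin": [0,0.03,0.06,0.1,0.14,0.18,0.229,0.229,0.229,0.229]}'; python3 - <<'E'
from h import *
im,d=optics.read_camera("top"); W=world("top",d)
print(locate("top","tray_aa",W,z0=.042))
go(.6567,-.1555,.0275,-3)
E
```

```text
t: 15.75
tool_pos: [0.6526, -0.1584, 0.1477]
orientation: [-0.088, -3.14, -0.0]
force: [-0.3, 0.3, -0.5]
opening: 0.0928
gripper_force: 0.0
[([665.0, 125.3, 117.6, 59.8, 10.0], 0.0742, 0.81)]
travel mm [ -3.8   0.4 120.4] spin rad -0.0 (alt 3.141 ) q6 -1.83 tilt 0.06
```

```bash
python3 -m inch '{"travel": [[-0.004,0,0.035],[-0.004,0,0.07],[-0.004,0,0.095],[-0.004,0,0.11],[-0.004,0,0.1195],[-0.004,0,0.1195],[-0.004,0,0.1195]], "spin": [0,0,0,0,0,0,0]}'; python3 -m inch '{"travel": [[0,0,0],[0,0,0],[0,0,0],[0,0,0],[0,0,0],[0,0,0],[0,0,0],[0,0,0]], "spin": [0,0,0,0,0,0,0,0]}' 0.6 30;  python3 -m inch '{"travel": [[0,0,-0.02],[0,0,-0.06],[0,0,-0.1],[0,0,-0.14],[0,0,-0.14],[0,0,-0.14]], "spin": [0,0,0,0,0,0]}'; python3 - <<'E'
from h import *
im,d=optics.read_camera("top")
go(.6635,.1255,.165,10.1)
E
```

```text
t: 16.43
tool_pos: [0.6578, -0.1562, 0.0299]
orientation: [0.082, 3.14, -0.0]
force: [0.1, -0.6, -0.1]
opening: 0.093
gripper_force: 0.0
t: 17.1
tool_pos: [0.6574, -0.1568, 0.0295]
orientation: [0.083, 3.14, -0.0]
force: [-1.7, 0.4, 4.2]
opening: 0.0598
gripper_force: 30.0
t: 17.6
tool_pos: [0.6593, -0.1574, 0.1731]
orientation: [0.083, 3.134, -0.003]
force: [-0.3, -1.1, -2.5]
opening: 0.0599
gripper_force: 30.0
travel mm [  9.  282.3   4.6] spin rad -0.229 (alt 2.912 ) q6 -1.83 tilt 0.1
```

```bash
python3 -m inch '{"travel": [[0,0.02,0],[0.002,0.055,0],[0.003,0.09,0],[0.004,0.125,0],[0.005,0.16,0],[0.006,0.195,0],[0.007,0.23,0],[0.008,0.26,0],[0.009,0.282,0],[0.009,0.282,0]], "spin": [0,-0.02,-0.05,-0.08,-0.11,-0.14,-0.17,-0.2,-0.229,-0.229]}'; python3 - <<'E'
from h import *
im,d=optics.read_camera("top");im,d=optics.read_camera("top")
go(.6635,.1255,.0965,10.1)
E
```

```text
t: 18.48
tool_pos: [0.6608, 0.1303, 0.1653]
orientation: [0.286, -3.123, -0.003]
force: [-0.2, -0.4, -2.4]
opening: 0.0595
gripper_force: 30.0
travel mm [-2.3 -1.  69.3] spin rad 0.002 (alt -3.14 ) q6 -1.64 tilt 0.28
```

```bash
python3 -m inch '{"travel": [[-0.002,-0.001,0.015],[-0.002,-0.001,0.035],[-0.002,-0.001,0.05],[-0.002,-0.001,0.056],[-0.002,-0.001,0.056],[-0.002,-0.001,0.056]], "spin": [0,0,0,0,0,0]}'; python3 - <<'E'
from h import *
im,d=optics.read_camera("top")
go(.6635,.1255,.0965,10.1)
E
```

```text
t: 19.08
tool_pos: [0.6648, 0.124, 0.1121]
orientation: [0.275, -3.128, 0.0]
force: [0.2, -0.5, -1.8]
opening: 0.0593
gripper_force: 30.0
travel mm [ 1.8  1.5 16.9] spin rad -0.001 (alt 3.141 ) q6 -1.64 tilt 0.03
```

```bash
python3 -m inch '{"travel": [[0.001,0.001,0.003],[0.001,0.001,0.006],[0.001,0.001,0.009],[0.001,0.001,0.012],[0.001,0.001,0.014],[0.001,0.001,0.014]], "spin": [0,0,0,0,0,0]}';  python3 -m inch '{"travel": [[0,0,0.002],[0,0,0.004],[0,0,0.005],[0,0,0.005]], "spin": [0,0,0,0]}';python3 - <<'E'
from h import *
for c in("top","scene"):
    im,d=optics.read_camera(c)
    cv2.imwrite(f"pics/{c}6.png",cv2.resize((im[90:190,200:320] if c=="top" else im[100:270,290:470])[:,:,::-1],None,fx=4,fy=4,interpolation=cv2.INTER_CUBIC))
go(.6635,.1255,.0965,10.1)
E
```

```text
t: 19.63
tool_pos: [0.6636, 0.1256, 0.0982]
orientation: [0.276, -3.128, 0.0]
force: [-0.3, 0.3, -2.4]
opening: 0.0594
gripper_force: 30.0
t: 19.97
tool_pos: [0.6644, 0.1257, 0.0964]
orientation: [-0.277, 3.128, -0.0]
force: [-7.9, -1.4, 12.6]
opening: 0.0596
gripper_force: 30.0
travel mm [ 0.9 -0.  -0. ] spin rad 0.0 (alt -3.142 ) q6 -1.64 tilt 0.06
```

View pics/scene6.png

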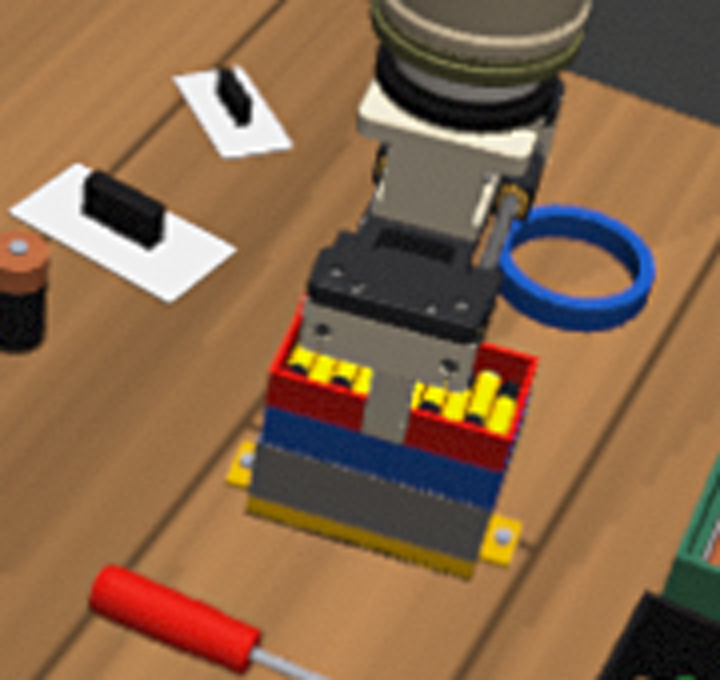

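The red tray sits flush on the blue one at (400,400), at the expected height. Release, rise, and measure the large lid again by its white plate and black handle.

```bash
python3 -m inch '{"travel": [[0,0,0],[0,0,0],[0,0,0],[0,0,0],[0,0,0],[0,0,0],[0,0,-0.03],[0,0,-0.06],[0,0,-0.07],[0,0,-0.07]], "spin": [0,0,0,0,0,0,0,0,0,0]}' 0; python3 - <<'E'
from h import *
for c in("top","scene"):
    im,d=optics.read_camera(c); W=world(c,d); hsv=cv2.cvtColor(im,cv2.COLOR_RGB2HSV)
    near=np.hypot(W[...,0]-.458,W[...,1]-.231)<.075
    w=near&(hsv[...,1]<60)&(hsv[...,2]>140)&(W[...,2]<.02); b=near&(W[...,2]>.030)&(abs(W[...,1]-.231)<.05)
    for m in(w,b):
        (x,y),(u,v),a=cv2.minAreaRect((W[m][:,:2]*1000).astype(np.float32)); print(c,m.sum(),np.round([x,y,u,v,a],1))
go(.458,.2305,.16,-9.6)
E
```

```text
t: 20.9
tool_pos: [0.6666, 0.1259, 0.1687]
orientation: [-0.276, 3.122, 0.0]
force: [1.5, 0.6, 0.0]
opening: 0.0929
gripper_force: 0.0
top 0 [0. 0. 0. 0. 0.]
top 0 [0. 0. 0. 0. 0.]
scene 684 [454.3 235.9  76.5 125.8  83. ]
scene 152 [458.7 228.9  18.3  49.9  82. ]
travel mm [184.5 139.4   3.6] spin rad 0.344 (alt -2.798 ) q6 -1.64 tilt 0.02
```

```bash
python3 -m inch '{"travel": [[0.028,0.021,0],[0.056,0.042,0],[0.084,0.063,0],[0.112,0.084,0],[0.14,0.105,0],[0.168,0.127,0],[0.184,0.139,0],[0.184,0.139,0],[0.184,0.139,0],[0.184,0.139,0]], "spin": [0,0.05,0.1,0.16,0.22,0.28,0.34,0.34,0.34,0.34]}'; python3 - <<'E'
from h import *
for c in("top","scene"):
    im,d=optics.read_camera(c); W=world(c,d)
    if c=="top": print(locate("top","tray_aaa",W,z0=.067))
    cv2.imwrite(f"pics/{c}7.png",cv2.resize(im[120:300,130:370,::-1] if c=="top" else im[60:240,220:460,::-1],None,fx=3,fy=3,interpolation=cv2.INTER_CUBIC))
go(.458,.230,.031,-9.3)
E
```

```text
t: 21.83
tool_pos: [0.4584, 0.2297, 0.1628]
orientation: [-0.255, -3.13, 0.002]
force: [0.9, -0.6, -0.4]
opening: 0.0934
gripper_force: 0.0
[([663.9, 125.1, 116.2, 60.0, 10.2], 0.0951, 0.67)]
travel mm [  1.2   0.4 132.5] spin rad -0.002 (alt 3.14 ) q6 -1.04 tilt 0.04
```

View pics/scene7.png

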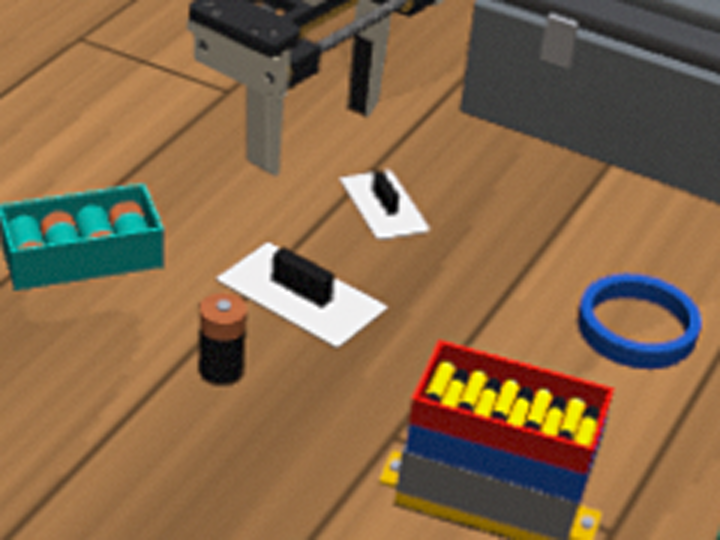

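The scene crop shows the three-tray stack level at (510,440). The large lid lies at (300,290), with the D cell beside it at (222,340), clear of the fingers. Descend onto the handle.

```bash
python3 -m inch '{"travel": [[0.001,0,0.035],[0.001,0,0.07],[0.001,0,0.1],[0.001,0,0.12],[0.001,0,0.131],[0.001,0,0.131],[0.001,0,0.131]], "spin": [0,0,0,0,0,0,0]}'; python3 -m inch '{"travel": [[0,0,0],[0,0,0],[0,0,0],[0,0,0],[0,0,0],[0,0,0],[0,0,0],[0,0,0],[0,0,0],[0,0,0]], "spin": [0,0,0,0,0,0,0,0,0,0]}' 1 25
```

```text
t: 22.57
tool_pos: [0.4579, 0.23, 0.0331]
orientation: [-0.258, -3.13, 0.001]
force: [0.4, 0.1, 0.5]
opening: 0.093
gripper_force: 0.0
t: 23.4
tool_pos: [0.4575, 0.2304, 0.033]
orientation: [-0.257, -3.131, 0.0]
force: [0.2, 0.4, -0.6]
opening: 0.031
gripper_force: 0.0
```

```bash
python3 -m inch '{"travel": [[0,0,0],[0,0,0],[0,0,0],[0,0,0],[0,0,0],[0,0,0]], "spin": [0,0,0,0,0,0]}'; python3 -m inch '{"travel": [[0,0,-0.02],[0,0,-0.06],[0,0,-0.1],[0,0,-0.13],[0,0,-0.13],[0,0,-0.13]], "spin": [0,0,0,0,0,0]}'; python3 - <<'E'
from h import *
for c in("top","scene"):
    im,d=optics.read_camera(c)
    if c=="scene":cv2.imwrite(f"pics/{c}8.png",cv2.resize(im[60:240,220:460,::-1],None,fx=3,fy=3,interpolation=cv2.INTER_CUBIC))
go(.664,.1255,.165,10.1)
E
```

```text
t: 23.9
tool_pos: [0.4575, 0.2304, 0.033]
orientation: [-0.257, -3.131, -0.0]
force: [0.9, -0.3, 0.1]
opening: 0.0138
gripper_force: 25.0
t: 24.4
tool_pos: [0.4591, 0.2309, 0.1655]
orientation: [0.257, 3.127, 0.003]
force: [-0.3, -0.8, -2.0]
opening: 0.0137
gripper_force: 25.0
travel mm [-221.4  -69.4   -3.5] spin rad -0.34 (alt 2.802 ) q6 -1.04 tilt 0.09
```

View pics/scene8.png

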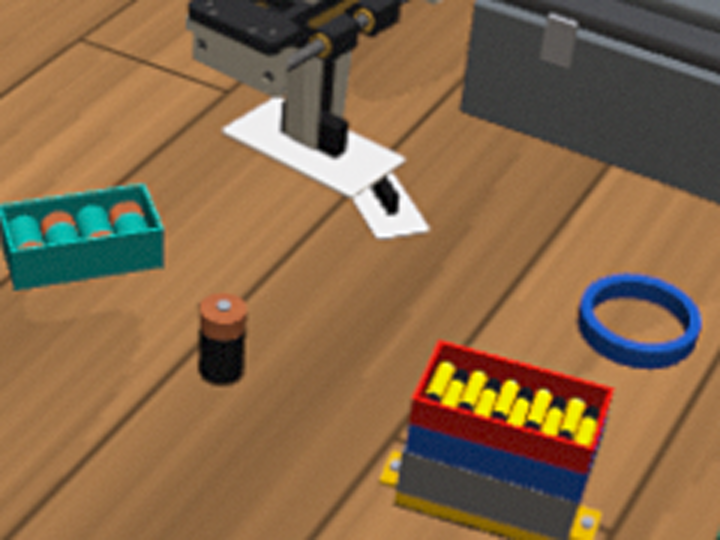

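The lid hangs level in the gripper at (310,145), gripped at mid-handle (14 mm opening). The stack and the D cell are untouched. Carry it over.

```bash
python3 -m inch '{"travel": [[-0.02,-0.006,0],[-0.05,-0.016,0],[-0.08,-0.025,0],[-0.11,-0.034,0],[-0.14,-0.044,0],[-0.17,-0.053,0],[-0.2,-0.063,0],[-0.221,-0.069,0],[-0.221,-0.069,0],[-0.221,-0.069,0]], "spin": [-0.03,-0.08,-0.13,-0.18,-0.23,-0.28,-0.32,-0.34,-0.34,-0.34]}'; python3 - <<'E'
from h import *
im,d=optics.read_camera("top");im,d=optics.read_camera("top")
go(.664,.1255,.121,10.1)
E
```

```text
t: 25.33
tool_pos: [0.6634, 0.1253, 0.1595]
orientation: [0.273, -3.125, -0.0]
force: [-0.2, -0.0, -0.9]
opening: 0.0137
gripper_force: 25.0
travel mm [-1.3 -1.3 39.7] spin rad -0.0 (alt 3.141 ) q6 -1.63 tilt 0.22
```

```bash
python3 -m inch '{"travel": [[-0.001,-0.001,0.01],[-0.001,-0.001,0.02],[-0.001,-0.001,0.025],[-0.001,-0.001,0.025],[-0.001,-0.001,0.025]], "spin": [0,0,0,0,0]}'; python3 - <<'E'
from h import *
im,d=optics.read_camera("top")
go(.664,.1255,.121,10.1)
E
```

```text
t: 25.85
tool_pos: [0.6646, 0.1257, 0.137]
orientation: [0.277, -3.128, 0.0]
force: [0.6, -0.0, -0.9]
opening: 0.0138
gripper_force: 25.0
travel mm [ 1.2  0.1 16.8] spin rad 0.0 (alt -3.141 ) q6 -1.64 tilt 0.02
```

```bash
python3 -m inch '{"travel": [[0.001,0,0.003],[0.001,0,0.006],[0.001,0,0.009],[0.001,0,0.012],[0.001,0,0.014],[0.001,0,0.014]], "spin": [0,0,0,0,0,0]}';  python3 -m inch '{"travel": [[0,0,0.002],[0,0,0.004],[0,0,0.005],[0,0,0.005]], "spin": [0,0,0,0]}'
```

```text
t: 26.4
tool_pos: [0.6641, 0.1252, 0.1231]
orientation: [0.276, -3.128, 0.0]
force: [-1.1, 0.7, -0.9]
opening: 0.0139
gripper_force: 25.0
t: 26.73
tool_pos: [0.6649, 0.1253, 0.121]
orientation: [-0.276, 3.128, -0.0]
force: [-5.6, -0.3, 9.5]
opening: 0.0141
gripper_force: 25.0
```

Home at 0.121. Release, rise and clear the view.

```bash
python3 -m inch '{"travel": [[0,0,0],[0,0,0],[0,0,0],[0,0,0],[0,0,0],[0,0,-0.03],[0,0,-0.07],[0,0,-0.1],[0,0,-0.1]], "spin": [0,0,0,0,0,0,0,0,0]}' 0.3; python3 -m inch '{"travel": [[0.04,0,0],[0.08,0,0],[0.12,0,0],[0.16,0,0],[0.19,0,0],[0.19,0,0],[0.19,0,0],[0.19,0,0]], "spin": [0,0,0,0,0,0,0,0]}'; python3 - <<'E'
from h import *
for c in("top","scene"):
    im,d=optics.read_camera(c); W=world(c,d)
    print(c,locate(c,"lid",W,z0=.088))
    p=W[(np.hypot(W[...,0]-.664,W[...,1]-.1255)<.07)&(W[...,2]>.09)&(W[...,2]<.108)]
    print(len(p),cv2.minAreaRect((p[:,:2]*1000).astype(np.float32)),"slope",np.linalg.lstsq(np.c_[p[:,:2]-[.664,.1255],np.ones(len(p))],p[:,2],rcond=None)[0].round(4))
    cv2.imwrite(f"pics/{c}9.png",im[:,:,::-1])
E
```

```text
t: 27.48
tool_pos: [0.6681, 0.1257, 0.2282]
orientation: [-0.275, 3.117, 0.0]
force: [0.5, -0.2, 2.2]
opening: 0.0639
gripper_force: 0.0
t: 28.15
tool_pos: [0.4782, 0.092, 0.2196]
orientation: [-0.276, 3.128, 0.0]
force: [-0.4, -0.1, 0.4]
opening: 0.065
gripper_force: 0.0
top []
0 ((0.0, 0.0), (0.0, 0.0), 0.0) slope [0. 0. 0.]
scene [([664.3, 123.2, 115.3, 64.2, 11.1], 0.1006, 0.93)]
1315 ((664.2997436523438, 123.18617248535156), (115.33001708984375, 64.15827178955078), 11.085787773132324) slope [-0.0091  0.0705  0.1008]
```

View pics/scene9.png

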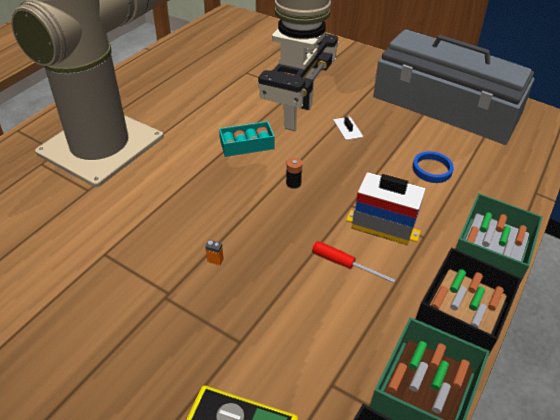

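View pics/top9.png

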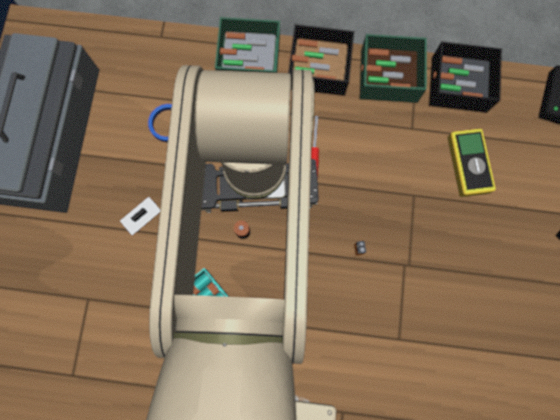

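The scene view shows the full stack at (388,210), with the bystanders in their places. The fitted slope mixes in side-wall points, and the arm hides the stack from the top camera. I move aside and check level on white pixels only.

```bash
python3 -m inch '{"travel": [[0,-0.04,0],[0,-0.08,0],[0,-0.12,0],[0,-0.16,0],[0,-0.2,0],[0,-0.24,0],[0,-0.24,0],[0,-0.24,0]], "spin": [0,0,0,0,0,0,0,0]}' | head -2; python3 - <<'E'
from h import *
for c in("top","scene"):
    im,d=optics.read_camera(c); W=world(c,d); hsv=cv2.cvtColor(im,cv2.COLOR_RGB2HSV)
    m=(np.hypot(W[...,0]-.664,W[...,1]-.1255)<.07)&(W[...,2]>.085)&(W[...,2]<.11)&(hsv[...,1]<60)&(hsv[...,2]>140)
    m=cv2.erode(m.astype(np.uint8),np.ones((3,3)))>0; p=W[m]
    A=np.c_[p[:,:2]-[.664,.1255],np.ones(len(p))]; s=np.linalg.lstsq(A,p[:,2],rcond=None)[0]
    print(c,len(p),"slope deg",np.degrees(s[:2]).round(2),"z",s[2].round(4),cv2.minAreaRect((p[:,:2]*1000).astype(np.float32)))
    for n in("d_cell","block_cell","driver"): print(n,[np.round(r["centre"],3).tolist() for r in models.look_for(c,n)][:1])
    cv2.imwrite(f"pics/{c}10.png",cv2.resize(im[160:250,335:440,::-1] if c=="scene" else im[90:190,200:320,::-1],None,fx=6,fy=6,interpolation=cv2.INTER_CUBIC))
E
```

```text
t: 29.02
tool_pos: [0.5199, -0.1466, 0.2184]
top 988 slope deg [0.03 0.06] z 0.0998 ((664.7160034179688, 124.85711669921875), (112.17481231689453, 55.78546142578125), 10.249192237854004)
d_cell [[0.448, 0.132, 0.058]]
block_cell []
driver [[0.623, -0.005, 0.023]]
scene 771 slope deg [ 0.04 -0.25] z 0.1009 ((664.7461547851562, 122.63832092285156), (109.4081039428711, 59.930442810058594), 9.870230674743652)
d_cell [[0.455, 0.121, 0.037]]
block_cell []
driver [[0.637, -0.007, 0.022]]
```

View pics/scene10.png

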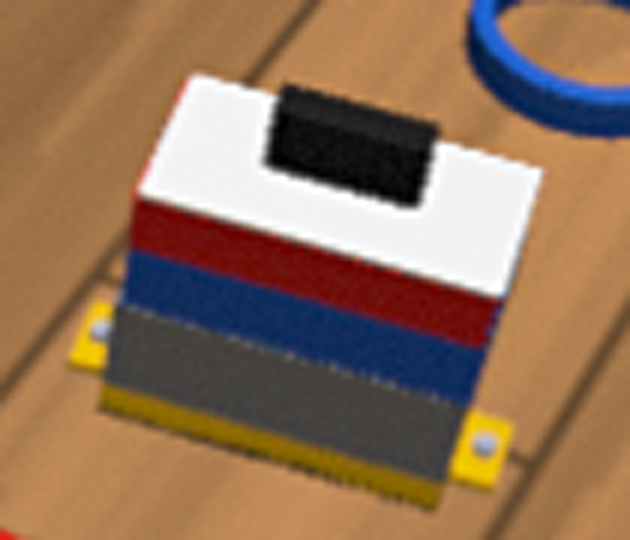

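The stack is gapless and level: the plate top is at 0.100 m and the tilt is under 0.3°. Handing in.

```bash
python3 -c "
from plant import close_job
print(close_job())"
```

```text
the job is handed in; nothing more can be done
None
```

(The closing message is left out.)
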